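Clear the block heater's cover and hold it half open

ROBOT

A 6-joint arm with a two-finger parallel gripper is mounted at the origin on the work surface. World frame = base frame: x ahead of the robot, y to its left, z up, the work surface at z = 0. Lengths are in m, angles in rad, forces in N, time in s.
With the tool pointing down it reaches from about 0.375 to 0.9 m from the base axis. Payload 3.1 kg.
Tool frame: the origin (TCP) lies at the centre of the arm's flange, where the gripper is bolted on; the fingertips stand 173 mm ahead of it and the grasp point (between the pads) lies 155 mm ahead of it (tip_extent is the distance from the TCP to the fingertips, in m); z points along the fingers, y is the direction in which the jaws open and shut (so a half turn about z gives the same grasp; the last joint's range is limited). The gripper opens to 85 mm and grips with 20 to 120 N. Pads are 22 mm wide; open, the fingers measure 114 mm over their backs; the gripper's body (76 mm by 85 mm) begins 54 mm behind the grasp point. The pads swing forward as they close: fully open they stand 13 mm farther back than shut.
Start: joints at [1.024, 0.527, 1.433, -0, 1.181, -0.178], TCP at [0.225, 0.583, 0.405] pointing down, gripper open.
Joint ranges: [-3.08, 3.08], [-0.75, 2.2], [0.22, 2.44], [-1.43, 4.57], [0, 2.65], [-2.85, 2.85]. Speed limits (rad/s): [2.79, 2.79, 3.14, 3.14, 3.14, 3.14].

INTERFACE

Orientations are given as a unit quaternion [x, y, z, w].
In Python, from station import sense, snapshot, sign_off, tip_extent gives the robot as it stands. The module is installed in compiled form; this text tells all that it offers.
- The arm moves only by the tool servo_tool, never from a script. Its argument "rows" is a list of rows, each a list of 3 entries, a list of its own where there are three numbers: the shift along the tool's x, y, z in mm, then the turn about the tool's z in degrees, then the opening, from -1 (shut) to 1 (fully open), so that 0 is half open. A call has 1 to 8 rows; each row is the pose to reach, as a shift and turn from the pose measured when the call began, along the tool's axes at that moment; what a row does not reach only later rows make up. A row lasts 1/10 s, in which the tool goes at most 50 mm and 8.59 degrees, less where a joint would pass 70% of its speed; a pose out of reach is approached as far as the arm can. A call with a gripper value outside its range is refused whole. The fingers move at their own pace and stop on an object; "force" is the grip in N (left out, the last holds). Time passes only in rows, so rows that repeat a pose let the fingers close. It gives the time, the measured TCP pose, the force and the opening at its end, in the units of the state.
- sense(): the state, without advancing time (a new reading comes with each control period).
- snapshot(name): name is "scene" or "top" or "wrist"; returns a dict with "image" (400x640x3 uint8, blue, green, red), "z_map" (400x640 float32, m along the optical axis (not along the pixel's ray), 0 where there is no reading), "vertical_fov" (degrees; the focal length in pixels is half the picture's height over the tangent of half this angle, whatever the lens; pixels are square), "cx", "cy" (the principal point, pixels), "cam_to_world" (4x4, takes a point from camera to world coordinates). Camera axes: x right, y down, z forward; pixel columns grow to the right and rows downward; lengths in m; the calibration is good to about 2 mm. A picture is of the moment at which its call begins.
- sign_off(): hands the job in, once; it reports no verdict.
The state is a dict: "t": time; "q": joint angles; "qd": joint speeds; "tau": joint torques, N m; "tcp_pos": TCP position; "tool_rot": TCP orientation; "force": force on the tool from outside, world axes, zero at the start; "ft_torque": the same for the moment, N m; "finger_gap": opening from 0.0 (shut) to 1.0 (fully open).
Only numpy, scipy, OpenCV 4.12 (cv2) and the standard library are available. Lean on these libraries where they do the work, as an engineer would, in place of code of your own. Each camera call takes 0.05 s, during which the arm holds its last target. There are 200 camera calls.

TASK

A rejected digestion vessel has been left standing on top of the shut cover of the block heater: take it off and drop it into the wire reject basket. Then take the cover's front bar handle, raise the cover to 45 degrees and finish holding it there with the gripper, so that I can reach in and empty the block; it has no stay and falls shut if let go. Leave the other things on the bench where they are.

Things in the scene. Friction and masses are not known exactly. Their poses are not given: they have to be found in the camera images.
- vessel_center (a point): centre (half-way up) of the rejected vessel: an upright white plastic cylinder with a screw cap, 62 mm high, 42 mm diameter below and 46 mm over the cap (its top 17 mm), about 0.12 kg. It stands loose on the flat top of the heater's cover. z is its long axis.
- vessel: the same rejected vessel, origin at the centre of its underside, 31 mm below its centre
- basket_floor (a point): centre of the inner floor of the wire reject basket: an open square basket of bright steel wire, 170 mm by 170 mm, walls 3 mm, rim 81 mm above the bench (77 mm above this floor), loose, 0.6 kg, standing on the bench to the left or the right of the heater. x and y run parallel to its sides, z up.
- heater: block heater for digestion vessels, a grey cabinet fixed to the bench, 300 mm deep (x) by 220 mm wide (y), top face 105 mm above the bench; its front 80 mm is a control panel that slopes down from that height to 60 mm. Origin at the centre of its underside on the bench, x from its front (robot side) to its back. White vessels stand in the block under the cover, up to 144 mm above the bench.
- cover (a joint): opening angle of the heater's cover, rad: 0 shut, pi/4 at 45 degrees, stops at 1.75. The cover is a shallow upturned box of steel sheet with a clear window in its top, 190 mm deep, 200 mm wide, 50 mm high, its flat top 157 mm above the bench when shut, hinged along its lower back edge, so that its front edge rises and swings back as it opens. About 0.4 to 0.75 kg; no spring, hardly any friction: it falls shut from any angle below about 70 degrees when let go.
- handle (a point): middle of the cover's handle: a round black bar 12 mm thick and 130 mm long along the heater's y, standing 42 mm in front of the cover's front face (36 mm clear gap behind the bar) on two posts at its ends (120 mm clear between them). Shut, it lies 132 mm above the bench, 232 mm in front of the hinge line and 25 mm higher than it, with the sloping panel about 40 mm below. It moves and turns with the cover; the bar can turn between gripping fingers.
- hinge (a point): middle of the cover's hinge line, fixed, 130 mm behind the heater's origin and 107 mm above the bench; its y is the hinge axis (level), x points to the heater's back, z up
- beaker: bystander: glass beaker, 104 mm diameter, 130 mm high, full of white vessels, on the bench on the heater's other side from the basket; origin under its centre
- washbottle: bystander: white wash bottle, 68 mm diameter, about 200 mm high with its bent spout, on the bench beyond the basket or the beaker; origin under its centre
- tray: bystander: low white tray 130 mm by 180 mm with a blue box, a capped white vessel of the same kind as the rejected one (top 66 mm above the bench) and a loose cap standing in it, all one piece, on the bench beyond the basket or the beaker; origin under its centre
There are look-alikes about, which are no part of the job. Of the things shaped like the vessel, the white one is meant.

How it is judged:
On the way:
1. the rejected vessel lies in the wire basket, let go and at rest, the cover still shut (x of vessel_center in the frame of basket_floor between -0.08 and 0.08 m and y of vessel_center in the frame of basket_floor between -0.08 and 0.08 m and z of vessel_center in the frame of basket_floor between 0 and 0.06 m and contact force between vessel and the arm below 0.05 N and contact force between vessel and the fingers below 0.05 N and linear speed of vessel below 0.03 m/s and value of joint cover below 0.08 rad), for 0.2 s.
At the end, for the whole second after the job is handed in: The gripper's fingers hold the heater's cover still at 45 degrees, within 6 degrees either way, the fingers carrying it (at least 0.5 N on it); the rejected vessel lies at rest inside the upright wire basket, below its rim and untouched by the robot (value of joint cover between 0.680678 and 0.890118 rad and velocity of joint cover between -0.05 and 0.05 rad/s and contact force between cover and the fingers above 0.5 N and x of vessel_center in the frame of basket_floor between -0.08 and 0.08 m and y of vessel_center in the frame of basket_floor between -0.08 and 0.08 m and z of vessel_center in the frame of basket_floor between 0 and 0.06 m and contact force between vessel and the arm below 0.05 N and contact force between vessel and the fingers below 0.05 N and linear speed of vessel below 0.03 m/s and angle between basket_floor's own z axis and vertical below 0.1 rad); the arm keeps its last pose, push and grip.
It fails at once if the cover is opened (beyond 0.12 rad) before the rejected vessel is in the basket (value of joint cover above 0.12 rad and distance between vessel_center and basket_floor above 0.14 m).
It fails at once if the beaker, wash bottle or tray is moved by more than 30 mm or tipped (distance of any of beaker, washbottle, tray from where it was at the start of the episode above 0.03 m or angle between any of beaker, washbottle, tray's own z axis and vertical above 0.35 rad).
It also fails if it takes over 58 s, if anything falls off the work surface, if the arm or the gripper's body presses on something with over 40 N, if the wrist force passes 120 N, or if a joint passes its speed limit or range.

## Working session

There is one attempt and no reset: what is moved stays moved. The work goes in short steps, Python scripts to look and compute and a tool call to move; the robot and the scene stay as the last step left them, time stands still between calls to the robot, and variables do not carry over. Pictures are saved under pics/ and viewed, about 8 in all and at most 12, crops included, and the job is handed in when it is done.

Besides the shell and the picture viewer there is one more tool, called as a command line: name --argument value ..., lists and objects as JSON in quotes. servo_tool: Moves the arm, as the interface text tells. Its arguments: {"type":"object","properties":{"rows":{"type":"array"},"force":{"type":"number"}},"required":["rows"]}

```bash
mkdir -p pics; cat > h.py <<'E'
import numpy as np, cv2
from station import sense, snapshot, sign_off, tip_extent
from scipy.spatial.transform import Rotation as R
def pts(s):
    h,w=s["z_map"].shape; f=h/2/np.tan(np.radians(s["vertical_fov"])/2)
    v,u=np.mgrid[:h,:w]; z=s["z_map"]
    P=np.stack([(u-s["cx"])/f*z,(v-s["cy"])/f*z,z],-1)
    T=s["cam_to_world"]; W=P@T[:3,:3].T+T[:3,3]; W[z==0]=np.nan
    return W
def tool(target):  # world target tcp -> tool mm shift
    s=sense(); r=R.from_quat(s["tool_rot"])
    return r.inv().apply(np.array(target)-s["tcp_pos"])*1000
E
python3 - <<'E'
from h import *
s=sense(); print(s); print(tip_extent, R.from_quat(s["tool_rot"]).as_matrix().round(3))
for n in("scene","top"):
    p=snapshot(n); cv2.imwrite(f"pics/{n}0.png",p["image"]); np.savez(f"{n}0.npz",W=pts(p),im=p["image"]); print(n,p["cam_to_world"].round(3),p["vertical_fov"],p["cx"],p["cy"])
E
```

```text
{'t': 0.0, 'q': array([ 1.02451284e+00,  5.28456476e-01,  1.43389123e+00, -3.45718290e-05,
        1.18139662e+00, -1.78507438e-01]), 'qd': array([-3.20586188e-05,  4.26052925e-04,  1.10740720e-03,  2.10536693e-04,
        1.52367894e-03,  1.17688469e-03]), 'tau': array([ 4.00416257e-04, -4.42348838e+01, -1.78024238e+01, -2.22877152e-04,
        8.55603372e-03,  1.95815119e-05]), 'tcp_pos': array([0.22451307, 0.58291607, 0.40374269]), 'tool_rot': array([ 1.82846847e-01,  9.83140821e-01, -1.01162445e-03, -3.66452380e-04]), 'force': array([ 0.06505242, -1.34275334, -1.03329214]), 'ft_torque': array([0.01073657, 0.01670532, 0.05486333]), 'finger_gap': 1.002883219642267}
0.1734 [[-0.933  0.36  -0.001]
 [ 0.36   0.933 -0.002]
 [ 0.    -0.002 -1.   ]]
scene [[ 0.175  0.768 -0.617  1.343]
 [ 0.985 -0.127  0.121 -0.151]
 [ 0.015 -0.628 -0.778  1.125]
 [ 0.     0.     0.     1.   ]] 44.28020165731152 309.6424644892448 190.86639379941573
top [[ 0.02  -0.993  0.12   0.42 ]
 [-1.    -0.021 -0.002 -0.005]
 [ 0.005 -0.12  -0.993  1.349]
 [ 0.     0.     0.     1.   ]] 50.21557251305188 315.8980087934167 199.22707417314388
```

View pics/scene0.png

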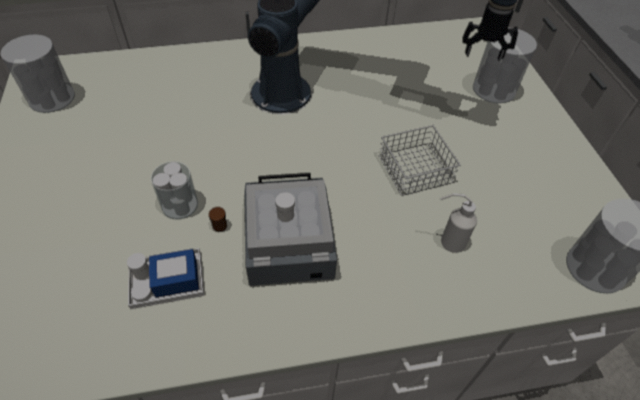

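View pics/top0.png

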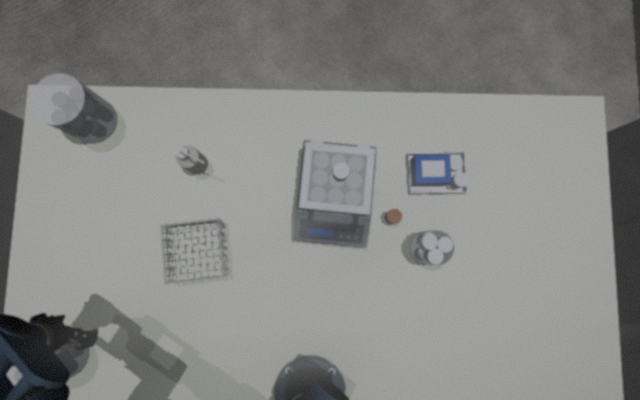

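The scene view shows the heater with the white vessel on its cover (scene 285,207; top 341,171). The basket is at the left, +y (top 196,250). The beaker, tray and a brown look-alike are at the right, and the wash bottle is behind the basket. Next I measure these.

```bash
python3 - <<'E'
from h import *
for n in("scene","top"):
    d=np.load(f"{n}0.npz"); W=d["W"]; x,y,z=W[...,0],W[...,1],W[...,2]
    near=(x>.3)&(x<.9)&(abs(y)<.3)
    m=near&(z>.205)&(z<.235); P=W[m]; print(n,"vessel top",len(P),P.mean(0).round(4),np.ptp(P,0).round(3)); 
    (cx,cy),r=cv2.minEnclosingCircle((P[:,:2]*1000).astype(np.float32)); print(cx,cy,r)
    m=near&(z>.150)&(z<.164); P=W[m]
    r=cv2.minAreaRect((P[:,:2]*1000).astype(np.float32)); print("cover",len(P),r,P[:,2].mean())
    r=cv2.minAreaRect((W[near&(z>.085)&(z<.2)&(y<.12)&(y>-.17)][:,:2]*1000).astype(np.float32)); print("heater+",r)
    m=near&(z>.120)&(z<.142)&(x<.6)&(abs(y+.05)<.12); P=W[m]; print("handle",len(P),P.mean(0).round(4),P.min(0).round(3),P.max(0).round(3))
    m=(x>.1)&(x<.7)&(y>.15)&(y<.6)&(z>.06)&(z<.1); P=W[m]
    print("basket",len(P),cv2.minAreaRect((P[:,:2]*1000).astype(np.float32)),np.percentile(P,[2,98],axis=0).round(3))
    m=(x>.3)&(x<.9)&(y>.15)&(y<.6)&(z>.1)&(z<.25); P=W[m]; print("bottle",P.min(0),P.max(0))
E
```

```text
scene vessel top 304 [ 0.6454 -0.0728  0.2182] [0.049 0.045 0.02 ]
640.8220825195312 -70.96256256103516 25.460006713867188
cover 4808 ((630.5811767578125, -65.3835678100586), (200.11288452148438, 197.15609741210938), 85.44835662841797) 0.15793539806554543
heater+ ((618.1026611328125, -64.21974182128906), (220.27635192871094, 261.2098388671875), 85.40862274169922)
handle 262 [ 0.4987 -0.0561  0.1369] [ 0.484 -0.126  0.128] [0.523 0.014 0.142]
basket 524 ((509.4407958984375, 369.5591735839844), (368.3343505859375, 178.12513732910156), 8.412214279174805) [[0.324 0.262 0.061]
 [0.695 0.449 0.09 ]]
bottle [0.65980599 0.31066923 0.10003154] [0.72895484 0.40650576 0.20645525]
top vessel top 227 [ 0.6353 -0.0718  0.2173] [0.046 0.043 0.015]
636.252685546875 -71.98402404785156 22.841327667236328
cover 4365 ((626.7083129882812, -65.77493286132812), (200.07054138183594, 191.14559936523438), 85.50084686279297) 0.15542033472588138
heater+ ((609.9849243164062, -64.38158416748047), (219.877685546875, 263.33099365234375), 85.65872955322266)
handle 349 [ 0.5024 -0.0558  0.1344] [ 0.48  -0.158  0.121] [0.539 0.039 0.142]
basket 509 ((508.94189453125, 369.44183349609375), (370.1914367675781, 176.09666442871094), 7.750064373016357) [[0.318 0.262 0.063]
 [0.691 0.45  0.093]]
bottle [0.6545566  0.31059963 0.1005904 ] [0.72009741 0.4061821  0.20188193]
```

```bash
cat >> h.py <<'E'
yaw=np.radians(-4.5); HX=np.array([np.cos(yaw),np.sin(yaw),0])
def info(**t):
    s=sense(); M=R.from_quat(s["tool_rot"]).as_matrix()
    print("t",round(s["t"],2),"tcp",s["tcp_pos"].round(4),"ydir yaw",np.degrees(np.arctan2(M[1,1],M[0,1])).round(2),"z",M[:,2].round(3),"F",s["force"].round(1),"gap",round(s["finger_gap"],3))
    for k,v in t.items(): print(k,tool(v).round(1))
E
python3 - <<'E'
from h import *
for n in("scene","top"):
    d=np.load(f"{n}0.npz"); W=d["W"]; x,y,z=W[...,0],W[...,1],W[...,2]
    m=(x>.3)&(x<.53)&(y>.22)&(y<.5)&(z>.03)&(z<.1); P=W[m]
    print("basket",len(P),cv2.minAreaRect((P[:,:2]*1000).astype(np.float32)),P[:,2].max())
    m=(x>.42)&(x<.505)&(abs(y+.055)<.05)&(z>.118)&(z<.145); P=W[m]; t=P-[.628,-.0656,0]; u=t@HX
    print("bar u,z",np.percentile(u,[5,50,95]).round(4),np.percentile(P[:,2],[5,50,95]).round(4))
info(vessel=(.637,-.0715,.405+.05))
E
```

```text
basket 900 ((417.3358154296875, 355.7469482421875), (182.96287536621094, 178.0108642578125), 8.021261215209961) 0.08915566975435918
bar u,z [-0.1367 -0.1309 -0.127 ] [0.1311 0.1374 0.141 ]
basket 606 ((412.2949523925781, 356.28863525390625), (175.11572265625, 176.09666442871094), 7.750064373016357) 0.08589401785214568
bar u,z [-0.144  -0.1389 -0.1331] [0.1299 0.1349 0.139 ]
t 0.1 tcp [0.2245 0.5829 0.4038] ydir yaw 68.93 z [-0.001 -0.002 -1.   ] F [ 0.   0.4 -1. ] gap 0.999
vessel [-620.2 -462.5  -50.5]
```

servo_tool --rows '[[[-35, -25, -40], 8, 1], [[-75, -55, -50], 16, 1], [[-115, -85, -50], 24, 1], [[-155, -115, -50], 32, 1], [[-195, -145, -50], 40, 1], [[-235, -175, -50], 48, 1], [[-275, -205, -50], 56, 1], [[-310, -231, -50], 60, 1]]' --force 40

```text
t: 0.9
tcp_pos: [0.4305, 0.2554, 0.454]
tool_rot: [0.651, 0.759, -0.001, 0.0]
force: [0.2, -0.3, 0.4]
finger_gap: 1.002
```

```bash
python3 -c "
from h import *
info(vessel=(.637,-.0715,.44))"
```

```text
t 0.9 tcp [0.4305 0.2554 0.454 ] ydir yaw 8.7 z [-0.001 -0.002 -1.   ] F [ 0.2 -0.3  0.4] gap 1.002
vessel [-354.4  154.7   14.3]
```

servo_tool --rows '[[[-45, 20, 2], 4, 1], [[-90, 40, 4], 8, 1], [[-135, 59, 6], 13.2, 1], [[-180, 79, 8], 13.2, 1], [[-225, 98, 9], 13.2, 1], [[-270, 118, 11], 13.2, 1], [[-315, 138, 13], 13.2, 1], [[-354, 155, 14], 13.2, 1]]'

```text
t: 1.7
tcp_pos: [0.6381, -0.0735, 0.4394]
tool_rot: [0.735, 0.678, -0.001, -0.0]
force: [1.6, 0.0, -0.3]
finger_gap: 0.997
```

```bash
python3 - <<'E'
from h import *
p=snapshot("wrist"); W=pts(p); cv2.imwrite("pics/w1.png",p["image"])
x,y,z=W[...,0],W[...,1],W[...,2]
m=(abs(x-.637)<.08)&(abs(y+.07)<.08)&(z>.21)&(z<.228); P=W[m]
print(len(P),cv2.minEnclosingCircle((P[:,:2]*1000).astype(np.float32)),np.median(P[:,2]) if len(P) else 0)
info(vessel=(.637,-.0715,.36))
E
```

```text
3600 ((639.8211059570312, -72.75421142578125), 23.05471420288086) 0.21988186768602788
t 1.75 tcp [ 0.6412 -0.0791  0.4392] ydir yaw -4.79 z [ 0.003 -0.007 -1.   ] F [ 4.3 -3.1  0.3] gap 0.998
vessel [ 7.8 -5.1 79.2]
```

View pics/w1.png

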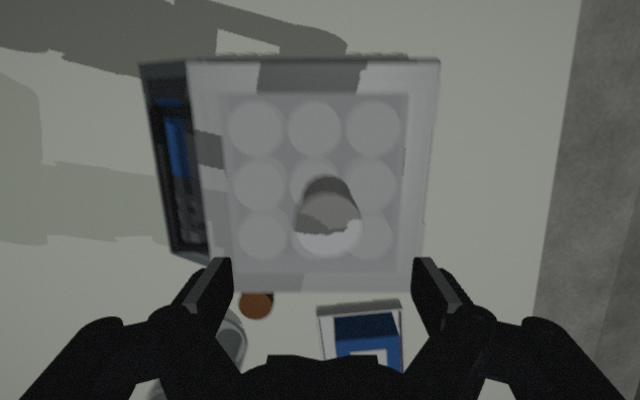

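Wrist view shows the vessel's cap at (328,210) between the open fingers in the jaw direction, with the arm still settling. The cap measures (0.638, -0.072) with its top at 0.220, as expected. I settle, then descend.

servo_tool --rows '[[[8, -4, 0], 0, 1], [[8, -4, 0], 0, 1], [[8, -4, 0], 0, 1]]'

```text
t: 2.05
tcp_pos: [0.6371, -0.0694, 0.4389]
tool_rot: [0.736, 0.677, -0.002, 0.003]
force: [-0.8, -0.5, -1.1]
finger_gap: 0.997
```

```bash
python3 - <<'E'
from h import *
p=snapshot("wrist"); W=pts(p)
x,y,z=W[...,0],W[...,1],W[...,2]
m=(abs(x-.637)<.08)&(abs(y+.07)<.08)&(z>.21)&(z<.228); P=W[m]
c=cv2.minEnclosingCircle((P[:,:2]*1000).astype(np.float32));print(len(P),c,np.median(P[:,2]))
m=(abs(x-.49)<.04)&(abs(y+.055)<.05)&(z>.12)&(z<.15); P=W[m]; print(len(P),(((P-[.628,-.0656,0])@HX)).mean() if len(P) else 0)
info(vessel=(.638,-.072,.36))
E
```

```text
3578 ((639.886474609375, -72.66046905517578), 23.095048904418945) 0.21989882233621494
1559 -0.1329530611840493
t 2.1 tcp [ 0.6372 -0.0693  0.4391] ydir yaw -4.69 z [ 0.002 -0.007 -1.   ] F [ 0.5 -1.3  0.6] gap 0.996
vessel [-2.1  0.8 79.2]
```

servo_tool --rows '[[[-2, 2, 15], 0, 1], [[-2, 2, 30], 0, 1], [[-2, 2, 45], 0, 1], [[-2, 2, 60], 0, 1], [[-2, 2, 72], 0, 1], [[-2, 2, 79], 0, 1], [[-2, 2, 79], 0, 1], [[-2, 2, 79], 0, 1]]'

```text
t: 2.9
tcp_pos: [0.6394, -0.0719, 0.3604]
tool_rot: [0.735, 0.678, -0.001, 0.004]
force: [-0.4, 0.3, -0.4]
finger_gap: 0.997
```

servo_tool --rows '[[[0, 0, 0], 0, -0.4], [[0, 0, 0], 0, -0.4], [[0, 0, 0], 0, -0.4], [[0, 0, 0], 0, -0.4], [[0, 0, 0], 0, -0.4], [[0, 0, 0], 0, -0.4], [[0, 0, 0], 0, -0.4], [[0, 0, 0], 0, -0.4]]' --force 40

```text
t: 3.7
tcp_pos: [0.6396, -0.072, 0.3613]
tool_rot: [0.735, 0.678, -0.001, 0.004]
force: [-0.8, -0.3, 5.4]
finger_gap: 0.52
```

servo_tool --rows '[[[0, 0, -10], 0, -0.4], [[0, 0, -25], 0, -0.4], [[0, 0, -40], 0, -0.4], [[0, 0, -55], 0, -0.4], [[0, 0, -60], 0, -0.4], [[0, 0, -60], 0, -0.4]]'

```text
t: 4.3
tcp_pos: [0.6393, -0.0715, 0.4219]
tool_rot: [0.735, 0.678, -0.001, 0.005]
force: [0.1, 0.6, -1.9]
finger_gap: 0.522
```

```bash
python3 - <<'E'
from h import *
p=snapshot("scene"); cv2.imwrite("pics/s2.png",cv2.resize(p["image"][100:320,180:500],None,fx=2,fy=2)); 
info(basket=(.414,.356,.42))
E
```

```text
t 4.35 tcp [ 0.6391 -0.0714  0.421 ] ydir yaw -4.67 z [ 0.004 -0.007 -1.   ] F [-0.1  0.3 -2.5] gap 0.521
basket [ 407.7 -259.2   -3. ]
```

View pics/s2.png

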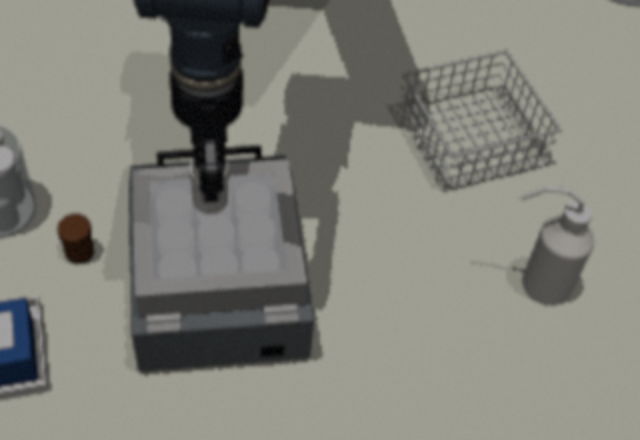

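The crop shows the vessel held under the fingers at (210,195), clear of the shut cover. The basket is open at (485,120). I carry it over.

servo_tool --rows '[[[25, -16, 0], 0, -0.4], [[60, -38, 0], 0, -0.4], [[100, -64, 0], 0, -0.4], [[140, -89, 0], 0, -0.4], [[180, -114, 0], 0, -0.4], [[220, -140, 0], 0, -0.4], [[255, -162, 0], 0, -0.4], [[285, -181, 0], 0, -0.4]]'

```text
t: 5.15
tcp_pos: [0.4802, 0.229, 0.4172]
tool_rot: [0.735, 0.678, -0.002, 0.003]
force: [0.8, -0.6, -1.5]
finger_gap: 0.52
```

```bash
python3 -c "
from h import *
info(basket=(.414,.356,.42))"
```

```text
t 5.15 tcp [0.4802 0.229  0.4172] ydir yaw -4.62 z [ 0.001 -0.008 -1.   ] F [ 0.8 -0.6 -1.5] gap 0.52
basket [121.2 -76.2  -3.9]
```

servo_tool --rows '[[[30, -19, -3], 0, -0.4], [[60, -38, -3], 0, -0.4], [[85, -54, -3], 0, -0.4], [[107, -67, -3], 0, -0.4], [[121, -76, -3], 0, -0.4], [[121, -76, -3], 0, -0.4], [[121, -76, -3], 0, -0.4], [[121, -76, -3], 0, -0.4]]'

```text
t: 5.95
tcp_pos: [0.4145, 0.3551, 0.4186]
tool_rot: [0.735, 0.678, -0.003, 0.003]
force: [-0.1, 0.3, -1.4]
finger_gap: 0.523
```

```bash
python3 - <<'E'
from h import *
p=snapshot("wrist"); cv2.imwrite("pics/w3.png",p["image"])
info(basket=(.414,.356,.22))
E
```

```text
t 6.0 tcp [0.4146 0.355  0.4188] ydir yaw -4.69 z [ 0.001 -0.008 -1.   ] F [ 0.   0.1 -0.6] gap 0.52
basket [  2.6  -0.9 198.8]
```

View pics/w3.png

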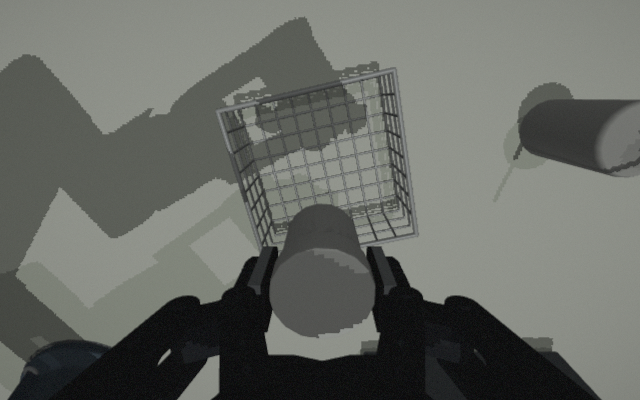

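Wrist view shows the vessel held upright at (322,290), the basket below at (317,165), and the bottle well clear at the right. I lower it.

servo_tool --rows '[[[2, -1, 20], 0, -0.4], [[2, -1, 50], 0, -0.4], [[2, -1, 80], 0, -0.4], [[2, -1, 110], 0, -0.4], [[2, -1, 125], 0, -0.4], [[2, -1, 130], 0, -0.4], [[2, -1, 130], 0, -0.4]]'

```text
t: 6.7
tcp_pos: [0.4143, 0.3554, 0.2883]
tool_rot: [0.736, 0.677, -0.003, 0.003]
force: [0.0, 0.2, -2.1]
finger_gap: 0.524
```

```bash
python3 - <<'E'
from h import *
p=snapshot("wrist"); cv2.imwrite("pics/w4.png",p["image"])
W=pts(p);x,y,z=W[...,0],W[...,1],W[...,2]
m=(x>.29)&(x<.53)&(y>.24)&(y<.48)&(z>.07)&(z<.09);P=W[m];print(len(P),cv2.minAreaRect((P[:,:2]*1000).astype(np.float32)))
info(basket=(.414,.356,.214))
E
```

```text
8578 ((416.1645812988281, 356.33978271484375), (175.39051818847656, 175.27557373046875), 7.727389335632324)
t 6.75 tcp [0.4145 0.3558 0.2891] ydir yaw -4.74 z [ 0.001 -0.008 -1.   ] F [-0.   0.3 -1.2] gap 0.524
basket [ 0.8 -0.7 75.1]
```

View pics/w4.png

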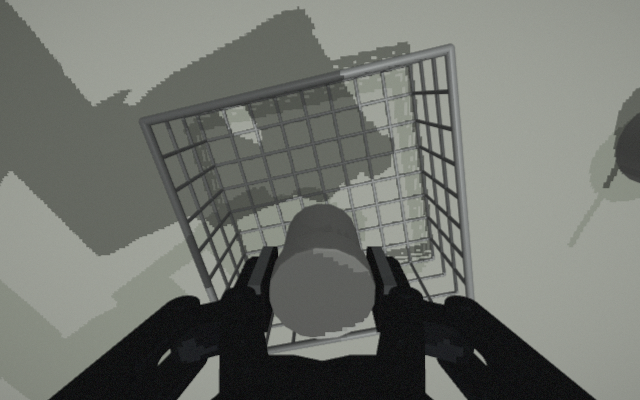

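The vessel at (322,290) is inside the basket's rim outline in the image. The rim measures centre (0.416, 0.356), in line with the earlier 0.414. I lower it and release.

servo_tool --rows '[[[0, 0, 20], 0, -0.4], [[0, 0, 40], 0, -0.4], [[0, 0, 58], 0, -0.4], [[0, 0, 70], 0, -0.4], [[0, 0, 75], 0, -0.4], [[0, 0, 75], 0, -0.4], [[0, 0, 75], 0, -0.4]]'

```text
t: 7.45
tcp_pos: [0.415, 0.3554, 0.2149]
tool_rot: [0.736, 0.677, -0.001, 0.004]
force: [-0.2, 0.4, -1.6]
finger_gap: 0.524
```

servo_tool --rows '[[[0, 0, 0], 0, 0.6], [[0, 0, 0], 0, 0.6], [[0, 0, 0], 0, 0.6], [[0, 0, 0], 0, 0.6], [[0, 0, 0], 0, 0.6], [[0, 0, 0], 0, 0.6]]'

```text
t: 8.05
tcp_pos: [0.415, 0.3554, 0.2149]
tool_rot: [0.736, 0.677, -0.001, 0.004]
force: [0.2, 0.7, -0.6]
finger_gap: 0.796
```

servo_tool --rows '[[[0, 0, -10], 0, 0.6], [[0, 0, -30], 0, 0.6], [[0, 0, -60], 0, 0.6], [[0, 0, -100], 0, 0.6], [[0, 0, -140], 0, 0.6], [[0, 0, -180], 0, 0.6], [[0, 0, -200], 0, 0.6], [[0, 0, -200], 0, 0.6]]'

```text
t: 8.85
tcp_pos: [0.4149, 0.3572, 0.4192]
tool_rot: [0.736, 0.677, 0.003, 0.005]
force: [-0.0, 0.0, -0.1]
finger_gap: 0.8
```

```bash
python3 - <<'E'
from h import *
p=snapshot("wrist"); cv2.imwrite("pics/w5.png",p["image"])
C=np.array([.628,-.0656,0]); H=C-.137*HX
info(handle=(H[0],H[1],.43)); print(H)
E
```

```text
t 8.9 tcp [0.4144 0.3568 0.4169] ydir yaw -4.73 z [ 0.006 -0.005 -1.   ] F [ 0.5 -0.5 -0.3] gap 0.805
handle [-404.   110.8  -10.5]
[ 0.49142233 -0.0548511   0.        ]
```

View pics/w5.png

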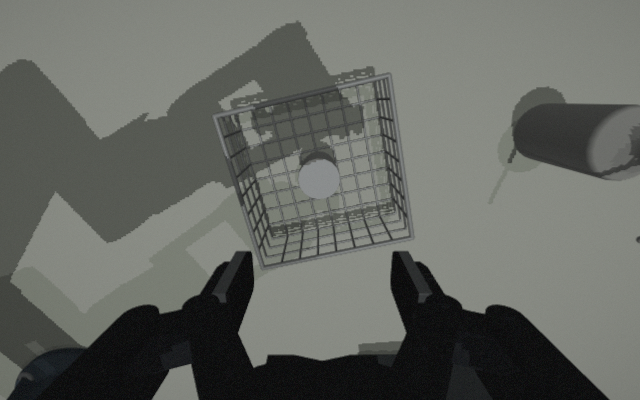

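The vessel stands in the middle of the basket (319,178), let go. Next the handle.

servo_tool --rows '[[[-25, 7, -10], 0, -0.2], [[-65, 18, -10], 0, -0.2], [[-110, 30, -10], 0, -0.2], [[-155, 43, -10], 0, -0.2], [[-200, 55, -10], 0, -0.2], [[-240, 66, -10], 0, -0.2], [[-275, 75, -10], 0, -0.2], [[-305, 84, -10], 0, -0.2]]'

```text
t: 9.7
tcp_pos: [0.4723, 0.0441, 0.4273]
tool_rot: [0.736, 0.677, -0.001, 0.003]
force: [0.7, 0.9, 0.3]
finger_gap: 0.404
```

servo_tool --rows '[[[-30, 8, 0], 0, -0.2], [[-60, 16, 0], 0, -0.2], [[-75, 20, 0], 0, -0.2], [[-80, 21, 0], 0, -0.2], [[-80, 21, 0], 0, -0.2], [[-80, 21, 0], 0, -0.2]]'

```text
t: 10.3
tcp_pos: [0.486, -0.0363, 0.4273]
tool_rot: [0.736, 0.677, -0.001, 0.002]
force: [0.0, 0.1, -0.3]
finger_gap: 0.398
```

```bash
python3 - <<'E'
from h import *
for n in ("wrist","top","scene"):
    p=snapshot(n); W=pts(p)
    if n=="wrist": cv2.imwrite("pics/w6.png",p["image"])
    C=np.array([.628,-.0656,0]); D=W-C; u=D@HX; v=D@np.array([-HX[1],HX[0],0]); z=W[...,2]
    m=(u>-.165)&(u<-.105)&(abs(v)<.045)&(z>.115)&(z<.145); print(n,"bar",m.sum(),np.percentile(u[m],[5,50,95]).round(4),np.percentile(z[m],[5,50,95]).round(4))
    m=(abs(v)<.04)&(z>.15)&(z<.165)&(u<0); print("cover front edge u",np.nanmin(u[m]) if m.any() else None)
H=C-.137*HX
info(handle=(H[0],H[1],.29))
E
```

```text
wrist bar 1238 [-0.1405 -0.1353 -0.1299] [0.135  0.138  0.1397]
cover front edge u -0.09363265730351174Traceback (most recent call last):
  File "<stdin>", line 6, in <module>
    return _quantile_unchecked(
        a, q, axis, out, overwrite_input, method, keepdims, weights)
    return _ureduce(a,
                    func=_quantile_ureduce_func,
    ...<5 lines>...
                    overwrite_input=overwrite_input,
                    method=method)
    r = func(a, **kwargs)
    result = _quantile(arr,
                       quantiles=q,
    ...<2 lines>...
                       out=out,
                       weights=wgt)
    slices_having_nans = np.isnan(arr[-1, ...])
                                  ~~~^^^^^^^^^
IndexError: index -1 is out of bounds for axis 0 with size 0
```

View pics/w6.png

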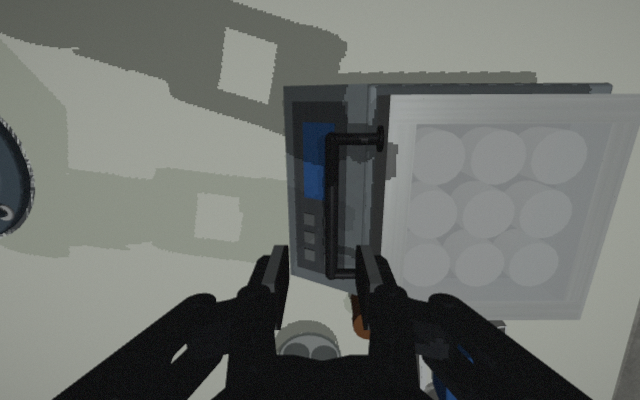

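Wrist view shows the black bar at column 333, rows 135–275, between the half-open fingers, with its top at 0.138 as expected. Next I work out the shift for the grasp point.

```bash
cat >> h.py <<'E'
C=np.array([.628,-.0656,0]); HINGE=C+.095*HX+[0,0,.107]
def grasp():
    s=sense(); return s["tcp_pos"]+.155*R.from_quat(s["tool_rot"]).as_matrix()[:,2]
def gto(P):
    s=sense(); return R.from_quat(s["tool_rot"]).inv().apply(np.array(P)-grasp())*1000
def bar(deg,off=0):
    a=np.arctan2(25,232)+np.radians(deg); r=np.hypot(.232,.025)
    return HINGE-HX*(r*np.cos(a)-off)+np.array([0,0,r*np.sin(a)])
E
python3 - <<'E'
from h import *
info(); print(grasp(),bar(0), gto(bar(0,.001)))
E
```

```text
t 10.4 tcp [ 0.4861 -0.0362  0.4276] ydir yaw -4.71 z [ 0.002 -0.004 -1.   ] F [-0.3 -0.2  0.1] gap 0.398
[ 0.48640498 -0.03682289  0.27259724] [ 0.49142233 -0.0548511   0.132     ] [-16.98374334   7.18332705 140.68247674]
```

servo_tool --rows '[[[-17, 7, 20], 0, -0.2], [[-17, 7, 45], 0, -0.2], [[-17, 7, 70], 0, -0.2], [[-17, 7, 90], 0, -0.2], [[-17, 7, 98], 0, -0.2], [[-17, 7, 100], 0, -0.2], [[-17, 7, 100], 0, -0.2]]'

```text
t: 11.1
tcp_pos: [0.4922, -0.0538, 0.3281]
tool_rot: [0.735, 0.678, -0.001, 0.002]
force: [0.6, 1.4, 0.6]
finger_gap: 0.396
```

```bash
python3 - <<'E'
from h import *
p=snapshot("wrist"); W=pts(p); cv2.imwrite("pics/w7.png",p["image"])
D=W-C; u=D@HX; v=D@np.array([-HX[1],HX[0],0]); z=W[...,2]
m=(u>-.165)&(u<-.105)&(v<.06)&(v>-.02)&(z>.125)&(z<.145); print("bar",m.sum(),np.percentile(u[m],[5,50,95]).round(4),z[m].max())
info();print(((grasp()-C)@HX).round(4), gto(bar(0,.001)))
E
```

```text
bar 2881 [-0.1403 -0.1351 -0.1297] 0.14135974723452754
t 11.15 tcp [ 0.4923 -0.0539  0.3285] ydir yaw -4.68 z [ 0.003 -0.005 -1.   ] F [-0.4 -0.7  0.1] gap 0.401
-0.1356 [-0.13485977 -0.53589613 41.48245658]
```

View pics/w7.png

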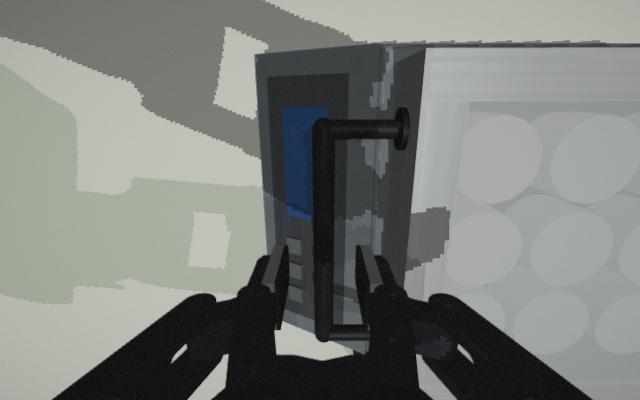

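The bar (column 323) runs centrally between the fingers (280 and 365), and the rear finger is clear of the cover front. I go down and grip.

servo_tool --rows '[[[0, 0, 12], 0, -0.2], [[0, 0, 24], 0, -0.2], [[0, 0, 34], 0, -0.2], [[0, 0, 41], 0, -0.2], [[0, 0, 42], 0, -0.2], [[0, 0, 42], 0, -0.2]]'

```text
t: 11.75
tcp_pos: [0.4925, -0.0541, 0.2863]
tool_rot: [0.735, 0.678, -0.0, 0.003]
force: [-0.4, -0.8, -0.0]
finger_gap: 0.405
```

servo_tool --rows '[[[0, 0, 0], 0, -1], [[0, 0, 0], 0, -1], [[0, 0, 0], 0, -1], [[0, 0, 0], 0, -1], [[0, 0, 0], 0, -1], [[0, 0, 0], 0, -1]]' --force 50

```text
t: 12.35
tcp_pos: [0.4928, -0.0542, 0.2867]
tool_rot: [0.735, 0.678, 0.0, 0.003]
force: [0.3, 1.0, 4.4]
finger_gap: 0.121
```

```bash
python3 - <<'E'
from h import *
info(); g=grasp(); print(g,gto(bar(0)))
for a in range(2,46,4): print(a,(gto(bar(a))-gto(bar(0))).round(1))
E
```

```text
t 12.35 tcp [ 0.4928 -0.0542  0.2867] ydir yaw -4.68 z [ 0.005 -0.005 -1.   ] F [0.3 1.  4.4] gap 0.121
[ 0.49354848 -0.05501537  0.13170876] [-0.01131619 -2.13096199 -0.30199438]
2 [-0.   1.1 -8.1]
6 [ -0.1   4.  -24.1]
10 [ -0.2   8.1 -39.9]
14 [ -0.2  13.2 -55.3]
18 [ -0.3  19.4 -70.4]
22 [ -0.3  26.7 -85. ]
26 [ -0.4  34.9 -99. ]
30 [  -0.4   44.2 -112.4]
34 [  -0.4   54.3 -125.2]
38 [  -0.4   65.3 -137.2]
42 [  -0.4   77.1 -148.4]
```

servo_tool --rows '[[[0, 0, -4], 0, -1], [[0, 1, -8], 0, -1], [[0, 2, -16], 0, -1], [[0, 4, -24], 0, -1], [[0, 6, -32], 0, -1], [[0, 8, -40], 0, -1], [[0, 8, -40], 0, -1]]'

```text
t: 13.05
tcp_pos: [0.5006, -0.0547, 0.3279]
tool_rot: [0.735, 0.678, 0.0, 0.004]
force: [2.5, -1.8, -3.9]
finger_gap: 0.124
```

```bash
cat >> h.py <<'E'
def lid():
    for n in ("scene","top"):
        p=snapshot(n); W=pts(p); D=W-HINGE; u=D@HX; v=D@np.array([-HX[1],HX[0],0]); z=D[...,2]
        # cover's flat top strips at the sides
        m=(abs(v)>.075)&(abs(v)<.096)&(u>-.21)&(u<.09)&(z>.015)
        # robust line fit u,z on points near expected plane 50 mm from hinge
        best=max(np.radians(np.arange(0,70,.25)),key=lambda a:(m&(abs(z*np.cos(a)+u*np.sin(a)-.05)<.004)).sum())
        print(n,"lid deg",np.degrees(best).round(2),(m&(abs(z*np.cos(best)+u*np.sin(best)-.05)<.004)).sum())
    return p
E
python3 - <<'E'
from h import *
info(); lid(); g=grasp()-HINGE; print("arm angle", np.degrees(np.arctan2(g[2],-(g@HX)))-6.15, np.hypot(g[2],g@HX))
E
```

```text
t 13.05 tcp [ 0.5006 -0.0547  0.3279] ydir yaw -4.66 z [ 0.005 -0.006 -1.   ] F [ 2.5 -1.8 -3.9] gap 0.124
scene lid deg 10.5 1152
top lid deg 9.0 823
arm angle 10.153137157684773 0.2315126550566198
```

servo_tool --rows '[[[0, 2, -8], 0, -1], [[0, 5, -15], 0, -1], [[0, 11, -30], 0, -1], [[0, 19, -45], 0, -1], [[0, 27, -59], 0, -1], [[0, 36, -72], 0, -1], [[0, 41, -79], 0, -1], [[0, 41, -79], 0, -1]]'

```text
t: 13.95
tcp_pos: [0.5401, -0.0577, 0.407]
tool_rot: [0.735, 0.678, -0.001, 0.003]
force: [-4.3, -3.6, 0.2]
finger_gap: 0.121
```

```bash
python3 - <<'E'
from h import *
info(); lid(); g=grasp()-HINGE; a=np.degrees(np.arctan2(g[2],-(g@HX)))-6.15;print("arm angle", a, np.hypot(g[2],g@HX))
for b in (36,40,43,45,46): print(b,(gto(bar(b))-gto(bar(a))).round(1))
E
```

```text
t 13.95 tcp [ 0.5401 -0.0577  0.407 ] ydir yaw -4.63 z [ 0.002 -0.006 -1.   ] F [-4.3 -3.6  0.2] gap 0.121
scene lid deg 32.5 1318
top lid deg 30.0 660
arm angle 31.95828673447501 0.23333272542603692
36 [ -0.   10.6 -12.6]
40 [ -0.1  22.  -24.2]
43 [ -0.1  31.  -32.5]
45 [ -0.1  37.3 -37.7]
46 [ -0.1  40.5 -40.2]
```

servo_tool --rows '[[[0, 5, -6], 0, -1], [[0, 11, -13], 0, -1], [[0, 22, -24], 0, -1], [[0, 31, -32], 0, -1], [[0, 36, -36], 0, -1], [[0, 38, -38], 0, -1], [[0, 38, -38], 0, -1], [[0, 38, -38], 0, -1]]'

```text
t: 14.85
tcp_pos: [0.5765, -0.0604, 0.445]
tool_rot: [0.735, 0.678, -0.004, 0.001]
force: [-6.1, -2.9, 3.0]
finger_gap: 0.121
```

servo_tool --rows '[[[0, 0, 0], 0, -1], [[0, 0, 0], 0, -1], [[0, 0, 0], 0, -1], [[0, 0, 0], 0, -1]]'

```text
t: 15.25
tcp_pos: [0.5765, -0.0604, 0.4451]
tool_rot: [0.735, 0.678, -0.004, 0.001]
force: [-1.5, -3.2, -1.3]
finger_gap: 0.121
```

```bash
python3 - <<'E'
from h import *
info(); p=lid(); g=grasp()-HINGE; a=np.degrees(np.arctan2(g[2],-(g@HX)))-6.15;print("arm angle", a, np.hypot(g[2],g@HX))
p=snapshot("scene"); W=pts(p); x,y,z=W[...,0],W[...,1],W[...,2]
m=(abs(x-.415)<.06)&(abs(y-.356)<.06)&(z>.05)&(z<.08);print("vessel top in basket",m.sum(),np.median(W[m],0))
cv2.imwrite("pics/s8.png",cv2.resize(p["image"][80:330,100:500],None,fx=2,fy=2)); info()
E
```

```text
t 15.25 tcp [ 0.5765 -0.0604  0.4451] ydir yaw -4.61 z [-0.004 -0.006 -1.   ] F [-1.5 -3.2 -1.3] gap 0.121
scene lid deg 45.25 1349
top lid deg 42.75 421
arm angle 45.00913083565418 0.2349803383190933
vessel top in basket 187 [0.42169333 0.3515883  0.06596415]
t 15.4 tcp [ 0.5765 -0.0605  0.445 ] ydir yaw -4.61 z [-0.004 -0.006 -1.   ] F [-2.5 -3.  -1.1] gap 0.118
```

View pics/s8.png

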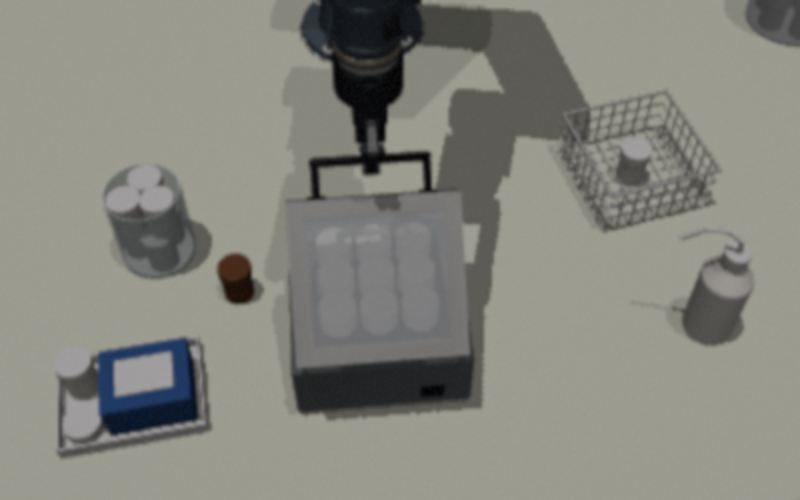

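The picture shows the cover raised with the fingers on the bar (372,162). The vessel is upright in the basket (633,160), and the bystanders are where they were. Handing in.

```bash
python3 -c "
from h import *
sign_off(); info()"
```

```text
the job is handed in; nothing more can be done
the job is handed in; nothing more can be done
```

The rejected vessel is in the wire basket, and the gripper is holding the heater cover open at about 45 degrees by its bar handle. I handed the job in at about 15.4 s of the 58 s allowed; no verdict was reported.

- **Vessel:** it stands upright near the middle of the basket, let go. Its top measured 66 mm above the bench, which matches a 62 mm vessel on the 4 mm floor.
- **Cover angle:** my last checks gave 45.0 degrees from the arm position and 45.25 from the scene camera. The top camera gave 42.75, a bit lower, and it read 1.5 to 2.5 degrees below the scene camera throughout the lift. All three are within the 6 degree limit.
- **Grip:** the fingers are closed on the bar (about 10 mm measured opening on the 12 mm bar) with a 50 N grip. The arm was steady for the last 0.4 s and wrist forces were only a few newtons. I could not measure the finger force on the cover directly.
- **Other things on the bench:** the beaker, wash bottle and tray look unmoved in the last picture. I did not measure their positions.

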